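# Lock the bayonet lamp head into the altar lamp base

### The arm

A 7-joint arm with a two-finger parallel gripper is mounted at the origin on the work surface. World frame = base frame: x ahead of the robot, y to its left, z up, the work surface at z = 0. Lengths are in mm, angles in degrees, forces in N, time in s.
With the tool pointing down it reaches from about 425 to 825 mm from the base axis. Payload 3.6 kg.
Tool frame: the origin (TCP) lies midway between the tips of the shut fingers; the grasp point (between the pads) lies 19 mm behind it; x points along the fingers, y is the direction in which the jaws open and shut, and the axes are right-handed (so a half turn about x gives the same grasp; the last joint's range is limited). The gripper opens to 93 mm and grips with 3 to 60 N. Pads are 15 mm wide; open, the fingers measure 128 mm over their backs; the gripper's body (75 mm by 188 mm) begins 65 mm behind the grasp point.
Start: joints at [65.059, 35.231, -0.722, 81.555, 0.464, 63.22, -2.315], TCP at [258.389, -596.403, 218.64] pointing down, gripper open.
Joint ranges: [-178.69, 178.69], [-17.37, 117.87], [-77.05, 75.6], [15.02, 138.74], [-78.02, 258.01], [0.78, 113.62], [-162.83, 162.83]. Speed limits (degrees/s): [159.86, 159.86, 180, 180, 180, 180, 180].

### API

Orientations are given as [roll, pitch, yaw] about the fixed x, y, z axes, in that order (R = Rz(yaw) Ry(pitch) Rx(roll)).
In Python, from bench import robot gives the robot as it stands. The module is installed in compiled form; this text tells all that it offers.
- The arm moves only by the shell command python3 -m crank 'ROWS' [FORCE]. ROWS is JSON, a list of rows, each a list of 5 numbers: the closure, from -1 (fully open) to 1 (shut), then the shift along the tool's x, y, z in mm, then the turn about the tool's x in degrees. A call has 1 to 20 rows; each row shifts and turns the pose as measured when the row begins, along the tool's axes as they then stand; what a row does not reach is not made up. A row lasts 1/12 s, in which the tool goes at most 41.7 mm and 7.16 degrees, less where a joint would pass 70% of its speed; a pose out of reach is approached as far as the arm can. A call with a gripper value outside its range is refused whole. The fingers move at their own pace and stop on an object; FORCE is the grip in N (left out, the last holds). Time passes only in rows, so rows that do not move let the fingers close. It gives the time, the measured TCP pose, the force and the opening at its end, in the units of the state.
- robot.read_state(): the state, without advancing time (a new reading comes with each control period).
- robot.read_camera(name): name is "scene" or "side" or "wrist"; returns a dict with "image" (400x640x3 uint8, red, green, blue), "K" (3x3 intrinsics, pixels), "R" (3x3) and "t" (3): a world point X has camera coordinates R X + t; the wrist camera has in their place "T_tool_cam" (4x4, takes a point from camera to tool coordinates, whose origin is the TCP and whose axes are the tool frame's). Camera axes: x right, y down, z forward; pixel columns grow to the right and rows downward; lengths in mm; the calibration is good to about 2 mm. A picture is of the moment at which its call begins: read the wrist's pose just before it. There is no depth.
- robot.job_done(): hands the job in, once; it reports no verdict.
Trained networks look in the newest picture that a camera, given by its name, has taken for a name from the list of things; names that differ only in an ending like _2 or _b are one class to them, and where a whole thing is asked for, a point or a joint stands for the part that bears it (a point fixed in the world has none). Each returns a list of dicts, best first, with "confidence" (0 to 1); they miss things now and then, are a little off and sometimes report something else, mostly with a low value. They report only what shows in the picture. A call takes as long as a camera call. They do not tell look-alikes from the thing itself.
- robot.spot_in(camera, name): "bbox" ([left, top, right, bottom] in pixels, round what is visible of it).
The state is a dict: "t": time; "q": joint angles; "joint_velocities": joint speeds; "effort": joint torques, N m; "ee_pos": TCP position; "tcp_rot": TCP orientation; "ft_force": force on the tool from outside, world axes, zero at the start; "wrist_torque": the same for the moment, N m; "opening": finger opening in mm.
Only numpy, scipy, OpenCV 4.12 (cv2) and the standard library are available. Lean on these libraries where they do the work, as an engineer would, in place of code of your own. Each camera call takes 0.05 s, during which the arm holds its last target. There are 200 camera calls.

### The job

Put the altar lamp together: take the amber lamp head from its blue coaster, set its neck into the steel socket of the dark wooden base, push it down against the spring and twist it clockwise (seen from above) about a quarter turn until it clicks locked, then let go. The socket's slots are not exactly at the white marks, so feel for them, and do it gently, without forcing the head against the base or disturbing the vase, horse and cups.

Things in the scene. Friction and masses are not known exactly. Their poses are not given: they have to be found in the camera images.
- head: Loose lamp head, standing upright, 78 mm tall, 0.10 to 0.21 kg. Origin: centre of its underside, z up its axis. Steel neck 32 mm in diameter, z 0 to 34 mm, foot chamfered 2 mm; brass collar z 34 to 58 mm; amber glass bud 34 mm wide, z 58 to 78 mm. A half turn about z gives the same head.
- collar (a point): Centre of the head's round brass collar (44 mm in diameter, 24 mm high), 46 mm above the head's underside: the place to grip, at any yaw. Red marks on the collar stand over the two lugs. Axes as the head's.
- lugs (a point): Point on the head's axis, 8.5 mm above its underside, at mid-height of two opposite steel lugs that stick out of the neck along the head's +x and -x: each 7 mm wide, 5 mm high (z 6 to 11 mm), reaching 23 mm from the axis. Axes as the head's.
- base: Fixed lamp base: dark wood block 100 x 100 x 46 mm, on its centre a steel socket ring 58 mm in outer diameter. Origin: centre of its underside. White marks on its +x and -x show only roughly where the entry slots are: the ring is clamped stiffly, turned about z by an unknown angle up to 35 degrees either way and set up to 2.5 mm higher or lower than given. Head-to-base contact forces over 80 N summed spoil the run.
- mouth (a point): On the socket's axis at its nominal flat top, 72 mm above the base's underside (the true top is within 2.5 mm of it); axes as the base's. Round mouth 36 mm in diameter (2 mm play round the neck) with two opposite entry slots 11 mm wide, out to 25 mm radius, that pass the lugs with 5 degrees of play. Lugs that miss the slots rest on the flat top, head origin 6 mm below it.
- track (a point): On the socket's axis at the nominal underside of its 6 mm thick flange. The lugs must be wholly below the flange to turn: head origin 17 to 20 mm below the true top (20 is the hard bottom). The head then turns only clockwise seen from above, from the slots to a hard end stop about 86 degrees on.
- lock (a point): Where the head's origin nominally is when locked, 14 mm below the top. From 74 to 86 degrees clockwise of the slots the flange's underside has a pocket 3 mm high: let go there, the head is sprung up 3 mm into it and is locked. Let go elsewhere it is not locked.
- plunger (a joint): Spring plate in the socket, metres pressed down relative to the ring: 0 when empty (plate top 8 mm below the true flat top), about 0.006 with the head locked, 0.009 with the lugs just under the flange, 0.012 at the hard bottom. It pushes up with 2 N at 0 and 9 N at 0.012.
- coaster: Fixed round blue felt coaster, 72 mm in diameter, 4 mm thick, on which the head stands at the start. Origin: centre of its underside.
- vase: Blue porcelain vase, loose, 115 mm tall, 68 mm wide, origin under its centre. Leave alone.
- horse: White ceramic horse, loose, about 115 mm long and 110 mm tall, origin under its centre. Leave alone.
- cup_a: Small steel cup, loose, 52 mm wide, 42 mm tall, origin under its centre. Leave alone.
- cup_b: Second small steel cup, the same. Leave alone.
Things that resemble listed ones, but are neither listed nor needed, are in the scene too. Of the things that look like the head, take the one that is farthest from the robot's base at the start.

How it is judged (in metres and radians):
On the way, in this order (a step that is already met when the one before it is completed fails the run):
1. the head is lifted clear of the coaster (height (world z) of head above 0.03 m and value of joint plunger below 0.002 m), for 0.1 s.
2. the head stands in the socket, lugs through the slots, pushed down against the spring to below the flange (value of joint plunger above 0.008 m and horizontal distance between head and mouth below 0.005 m and angle between head's own z axis and vertical below 0.15 rad), for 0.1 s.
At the end, for the whole second after the job is handed in: The head is let go and at rest, locked in the socket: upright within 7 degrees, its axis within 5 mm of the socket's, its origin 8.8 to 19.2 mm below the mouth, its lugs turned at least 34 degrees from the base's white marks, and sprung up into the locking pocket (plunger between 4.5 and 7.5 mm) (value of joint plunger between 0.0045 and 0.0075 m and z of head in the frame of mouth between -0.0192 and -0.0088 m and horizontal distance between head and mouth below 0.005 m and angle between the x axis of head and the x axis of base, either way round above 0.6 rad and angle between head's own z axis and vertical below 0.12 rad and linear speed of head below 0.02 m/s); the robot touches nothing.
It fails at once if the head is forced against the base with more than 80 N in all (contact force between head and base above 80 N).
It fails at once if the vase is moved by more than 15 mm or tipped (distance of vase from where it was at the start of the episode above 0.015 m or angle between vase's own z axis and vertical above 0.3 rad).
It fails at once if the horse is moved by more than 15 mm or tipped (distance of horse from where it was at the start of the episode above 0.015 m or angle between horse's own z axis and vertical above 0.3 rad).
It fails at once if a cup is moved by more than 15 mm or tipped (distance of any of cup_a, cup_b from where it was at the start of the episode above 0.015 m or angle between any of cup_a, cup_b's own z axis and vertical above 0.3 rad).
It also fails if it takes over 72 s, if anything falls off the work surface, if the arm or the gripper's body presses on something with over 40 N, if the wrist force passes 120 N, or if a joint passes its speed limit or range.

## Working session

There is one attempt and no reset: what is moved stays moved. The work goes in short steps, Python scripts to look and compute and a shell command to move; the robot and the scene stay as the last step left them, time stands still between calls to the robot, and variables do not carry over. Pictures are saved under pics/ and viewed, about 8 in all and at most 12, crops included, and the job is handed in when it is done.

```bash
mkdir -p pics
cat > h.py <<'E'
import numpy as np, cv2
from bench import robot
from scipy.spatial.transform import Rotation as Ro
def rays(cam,c,st=None):
    K=np.array(c["K"])
    if "R" in c: R=np.array(c["R"]);t=np.array(c["t"]);Rw=R.T;o=-R.T@t
    else:
        T=np.array(c["T_tool_cam"]);Rt=Ro.from_euler('xyz',st["tcp_rot"],degrees=True).as_matrix()
        Rw=Rt@T[:3,:3];o=Rt@T[:3,3]+np.array(st["ee_pos"])
    return K,Rw,o
def plane(K,Rw,o,u,v,z):
    d=Rw@np.linalg.inv(K)@np.array([u,v,1.]);return o+d*(z-o[2])/d[2]
def proj(K,Rw,o,X):
    p=K@(Rw.T@(np.array(X)-o));return p[:2]/p[2]
def save(c,n): cv2.imwrite("pics/"+n,cv2.cvtColor(c["image"],cv2.COLOR_RGB2BGR))
E
python3 - <<'E'
from h import *
print(robot.read_state())
for n in ["scene","side"]:
    c=robot.read_camera(n);save(c,n+"0.png");K,R,o=rays(n,c);print(n,o.round())
    for k in ["head","base","coaster","vase","horse","cup_a"]:
        for d in robot.spot_in(n,k):
            b=d["bbox"];print(k,round(d["confidence"],2),np.round(b),"ctr@z0..",plane(K,R,o,(b[0]+b[2])/2,(b[1]+b[3])/2,40).round())
E
```

```text
{'t': 0.0, 'q': array([65.06085003, 35.28931925, -0.72392817, 81.64018141,  0.46514465,
       63.22127047, -2.31384312]), 'joint_velocities': array([ 0.01451704, -0.0449588 ,  0.0304266 ,  0.05946838, -0.08171127,
        0.01439713, -0.15236254]), 'effort': array([-6.19758930e-05, -4.58929574e+01,  2.09389022e-01, -1.65738237e+01,
       -6.09741826e-02,  2.04674149e-02,  2.19333861e-04]), 'ee_pos': array([ 258.05790564, -595.70847488,  217.48697078]), 'tcp_rot': array([-89.03986565,  89.85211939, 114.38700286]), 'ft_force': array([0.15382229, 0.02332663, 0.19719486]), 'wrist_torque': array([-0.02957758, -0.00035364,  0.03804103]), 'opening': 92.92711326857722}
scene [1271. -306.  755.]
head 0.88 [252. 211. 271. 239.] ctr@z0.. [ 579. -165.   40.]
head 0.66 [253. 168. 273. 195.] ctr@z0.. [ 414. -109.   40.]
head 0.59 [248. 187. 263. 214.] ctr@z0.. [ 485. -152.   40.]
base 0.59 [339. 176. 391. 219.] ctr@z0.. [593. 128.  40.]
coaster 0.7 [246. 229. 275. 247.] ctr@z0.. [ 621. -180.   40.]
vase 0.55 [172. 229. 202. 279.] ctr@z0.. [ 601. -355.   40.]
horse 0.89 [418. 135. 436. 184.] ctr@z0.. [517. 386.  40.]
cup_a 0.67 [343. 177. 392. 217.] ctr@z0.. [593. 135.  40.]
cup_a 0.6 [364. 231. 387. 258.] ctr@z0.. [753.  70.  40.]
side [ 478. -702.  787.]
head 0.85 [243. 242. 260. 267.] ctr@z0.. [ 422. -106.   40.]
head 0.75 [309. 254. 326. 282.] ctr@z0.. [ 583. -174.   40.]
head 0.75 [268. 256. 289. 284.] ctr@z0.. [ 485. -165.   40.]
head 0.18 [258. 126. 294. 154.] ctr@z0.. [529. 396.  40.]
base 0.55 [308. 253. 326. 283.] ctr@z0.. [ 580. -173.   40.]
coaster 0.68 [304. 266. 333. 292.] ctr@z0.. [ 578. -206.   40.]
vase 0.95 [332. 308. 363. 356.] ctr@z0.. [ 617. -348.   40.]
horse 0.59 [258. 126. 294. 159.] ctr@z0.. [528. 382.  40.]
cup_a 0.88 [367. 245. 387. 267.] ctr@z0.. [ 739. -160.   40.]
cup_a 0.66 [348. 187. 363. 208.] ctr@z0.. [737.  63.  40.]
```

```bash
python3 -c "
import cv2,numpy as np
a=cv2.imread('pics/scene0.png')[110:310,140:460];b=cv2.imread('pics/side0.png')[100:370,200:430]
cv2.imwrite('pics/v1.png',np.hstack([cv2.resize(a,(480,300)),cv2.resize(b,(256,300))]) if 0 else np.vstack([cv2.resize(a,(480,300)),cv2.resize(b[0:190],(480,300*1))]))"
```

```text
(no output)
```

View pics/v1.png

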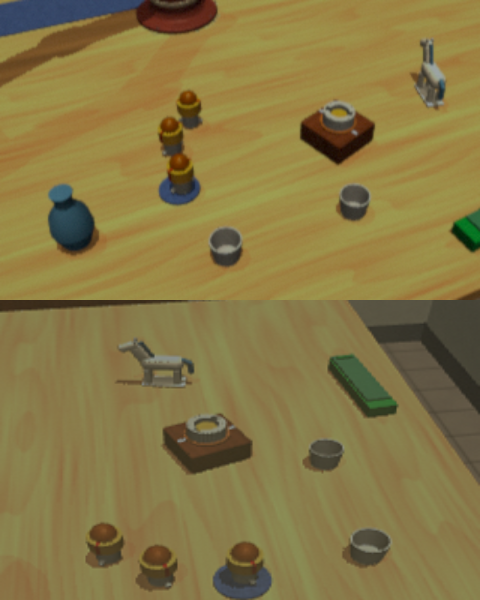

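```bash
cat >> h.py <<'E'
def Rt(st): return Ro.from_euler('xyz',st["tcp_rot"],degrees=True).as_matrix()
def delta(target):
    s=robot.read_state();R=Rt(s);d=R.T@(np.array(target)-s["ee_pos"])
    print("t",round(s["t"],2),"pos",s["ee_pos"].round(1),"d tool",d.round(1),"y->world deg",np.degrees(np.arctan2(R[1,1],R[0,1])).round(1),"tilt",R[:,0].round(3),"F",s["ft_force"].round(1),"T",s["wrist_torque"].round(2),"q7",s["q"][6].round(1),"open",s["opening"].round(1))
E
python3 - <<'E'
from h import *
delta([560,-175,240])
c=robot.read_camera("wrist");print(c["T_tool_cam"],c["K"])
E
```

```text
Traceback (most recent call last):
  File "h.py", line 19, in delta
    print("t",round(s["t"],2),"pos",s["ee_pos"].round(1),"d tool",d.round(1),"y->world deg",np.degrees(np.arctan2(R[1,1],R[0,1])).round(1),"tilt",R[:,0].round(3),"F",s["ft_force"].round(1),"T",s["wrist_torque"].round(2),"q7",s["q"][6].round(1),"open",s["opening"].round(1))
                                                                                                                                                                                                                                                           ^^^^^^^^^^^^^^^^^^
AttributeError: 'float' object has no attribute 'round'
```

```bash
sed -i 's/s\["opening"\].round(1)/round(s["opening"],1)/' h.py
python3 - <<'E'
from h import *
delta([560,-175,240])
c=robot.read_camera("wrist");print(np.round(c["T_tool_cam"],2),c["K"])
E
```

```text
t 0.7 pos [ 258.4 -596.4  218.7] d tool [ -21.3 -266.8 -444.3] y->world deg -66.6 tilt [ 0. -0. -1.] F [-0.5  0.1 -0.2] T [0.   0.03 0.05] q7 -2.3 open 92.8
[[   0.     -0.25    0.97 -165.84]
 [   1.      0.     -0.     -0.33]
 [  -0.      0.97    0.25  -68.85]
 [   0.      0.      0.      1.  ]] [[325.00859492   0.         321.95563147]
 [  0.         325.00859492 201.25608625]
 [  0.           0.           1.        ]]
```

```bash
python3 -m crank '[[-1,-2,-19,-32,0],[-1,-2,-19,-32,0],[-1,-2,-19,-32,0],[-1,-2,-19,-32,0],[-1,-2,-19,-32,0],[-1,-2,-19,-32,0],[-1,-2,-19,-32,0],[-1,-2,-19,-32,0],[-1,-2,-19,-32,0],[-1,-2,-19,-32,0],[-1,-2,-19,-32,0],[-1,-2,-19,-32,0],[-1,-2,-19,-32,0],[-1,0,-19,-32,0],[-1,0,-10,-15,0]]'
python3 - <<'E'
from h import *
delta([560,-175,240])
E
```

```text
t: 2.0
ee_pos: [585.8, -150.2, 242.9]
tcp_rot: [75.1, 89.6, -82.6]
ft_force: [0.4, 1.6, 0.1]
opening: 92.8
t 2.0 pos [ 585.8 -150.2  242.9] d tool [ 3.1 13.2 33.3] y->world deg -67.7 tilt [ 0.001 -0.007 -1.   ] F [0.4 1.6 0.1] T [ 0.04 -0.01  0.03] q7 -57.5 open 92.8
```

```bash
python3 -m crank '[[-1,0,0,0,0],[-1,0,0,0,0]]' >/dev/null
python3 - <<'E'
from h import *
st=robot.read_state();c=robot.read_camera("wrist");save(c,"w1.png");K,R,o=rays("wrist",c,st)
for k,z in [("head",50),("coaster",4),("lugs",10),("collar",50),("base",46)]:
    for d in robot.spot_in("wrist",k):
        b=d["bbox"];print(k,round(d["confidence"],2),np.round(b),plane(K,R,o,(b[0]+b[2])/2,(b[1]+b[3])/2,z).round(1))
delta([580,-172,200])
E
```

```text
head 0.88 [316. 176. 359. 218.] [ 577.7 -168.4   50. ]
head 0.68 [224. 264. 256. 288.] [441.2 -99.3  50. ]
head 0.58 [276. 238. 312. 286.] [ 483.3 -151.9   50. ]
coaster 0.71 [308. 164. 369. 214.] [ 577.9 -171.9    4. ]
lugs 0.73 [227. 268. 255. 289.] [414.7 -99.3  10. ]
lugs 0.65 [276. 241. 313. 292.] [ 459.1 -158.9   10. ]
lugs 0.6 [317. 176. 358. 218.] [ 568.8 -174.    10. ]
collar 0.97 [271. 243. 312. 289.] [ 477.6 -151.6   50. ]
collar 0.9 [225. 267. 254. 287.] [439.6 -98.8  50. ]
collar 0.82 [315. 175. 358. 218.] [ 576.9 -166.8   50. ]
base 0.7 [ 13.  35. 145. 143.] [577.5 129.7  46. ]
t 2.47 pos [ 587.4 -146.6  243. ] d tool [43.1 20.4 16.6] y->world deg -67.4 tilt [ 0.002 -0.005 -1.   ] F [-0.5 -0.7 -0.4] T [ 0.01 -0.01 -0.02] q7 -57.5 open 93.0
```

View pics/w1.png

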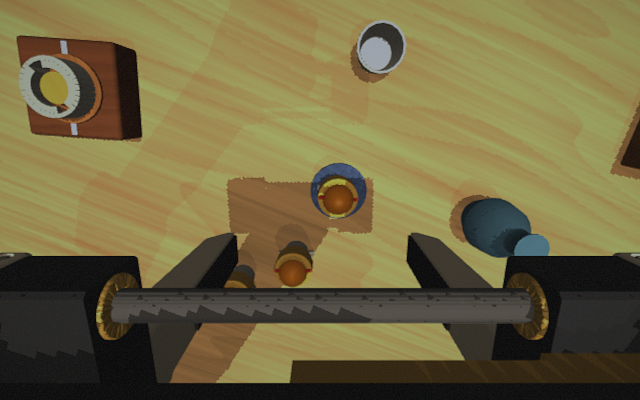

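```bash
python3 -c "
import cv2,numpy as np
a=cv2.imread('pics/w1.png')
f=lambda x,s:cv2.resize(x,None,fx=s,fy=s,interpolation=cv2.INTER_CUBIC)
h=f(a[160:235,300:375],5.2);b=f(a[30:150,5:150],3.25)
h=h[:390];b=cv2.resize(b,(390,390*120//145));b=cv2.copyMakeBorder(b,0,390-b.shape[0],0,0,0)
cv2.imwrite('pics/v2.png',np.hstack([h,b]))"
```

```text
(no output)
```

View pics/v2.png

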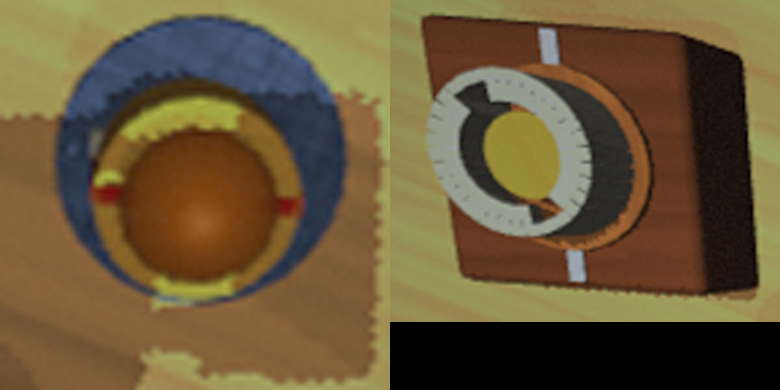

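Run:
```python
from h import *
s=robot.read_state();c=robot.read_camera("wrist");K,R,o=rays("wrist",c,s)
P=lambda u,v,z:plane(K,R,o,u,v,z)
def ang(a,b): d=b-a;return np.degrees(np.arctan2(d[1],d[0])).round(1)
a,b=P(320.2,197.1,62),P(355.8,199.8,62);print("head",ang(a,b),((a+b)/2).round(1),np.linalg.norm(a-b))
a,b=P(37.7,65.3,72),P(61.9,108.8,72);print("slots",ang(a,b),((a+b)/2).round(1),np.linalg.norm(a-b))
a,b=P(63.7,46.7,46),P(73.8,128.5,46);print("marks",ang(a,b),((a+b)/2).round(1),np.linalg.norm(a-b))
print(P(48.9,85.8,72).round(1))
delta([578,-171,160])
```

```text
head -71.9 [ 577.1 -170.8   62. ] 39.36646935629001
slots -136.8 [573.8 135.   72. ] 42.94728104557354
marks -161.2 [574.1 136.   46. ] 81.82415004406647
[574.9 136.3  72. ]
t 2.52 pos [ 587.6 -146.2  243. ] d tool [83.1 18.7 18.5] y->world deg -67.3 tilt [ 0.003 -0.005 -1.   ] F [-0.  -0.9  0.1] T [-0.03 -0.01 -0.  ] q7 -57.5 open 92.9
```

```bash
python3 -m crank '[[-1,20,9,9,0],[-1,20,9,9,0],[-1,25,0,0,0],[-1,25,0,0,0],[-1,15,0,0,0],[-1,0,0,0,0],[-1,0,0,0,0]]'
python3 - <<'E'
from h import *
s=robot.read_state();c=robot.read_camera("wrist");save(c,"w2.png");K,R,o=rays("wrist",c,s)
for k,z in [("head",50),("coaster",4),("collar",50)]:
    for d in robot.spot_in("wrist",k):
        b=d["bbox"];print(k,round(d["confidence"],2),np.round(b),plane(K,R,o,(b[0]+b[2])/2,(b[1]+b[3])/2,z).round(1))
delta([577.5,-171,34])
print("proj",proj(K,R,o,[577.5,-171,78]),proj(K,R,o,[577.5,-171,62]))
a=c["image"].astype(int)
m=((a[...,0]>150)&(a[...,1]<60)&(a[...,2]<60));print(np.argwhere(m)[:,::-1][:80].tolist())
E
```

```text
t: 3.1
ee_pos: [577.3, -179.8, 137.6]
tcp_rot: [112.3, 89.2, -45.7]
ft_force: [0.5, 0.8, 1.7]
opening: 93.1
head 0.9 [279. 169. 338. 228.] [ 578.2 -168.5   50. ]
head 0.71 [227. 259. 280. 327.] [ 482.  -155.2   50. ]
head 0.59 [181. 329. 199. 356.] [ 414.3 -118.1   50. ]
coaster 0.76 [274. 154. 355. 230.] [ 575.  -174.2    4. ]
collar 0.92 [278. 170. 335. 228.] [ 577.5 -167.3   50. ]
collar 0.72 [228. 259. 281. 330.] [ 481.3 -156.2   50. ]
collar 0.63 [181. 329. 200. 360.] [ 412.1 -119.4   50. ]
t 3.3 pos [ 578.7 -179.1  139.2] d tool [105.1  -9.4  -1. ] y->world deg -67.9 tilt [ 0.013 -0.01  -1.   ] F [ 0.3 -0.3 -0.1] T [ 0.05 -0.01  0.01] q7 -55.5 open 92.9
proj [310.21097169 210.01815315] [310.68709421 204.30304312]
[[279, 198], [279, 199]]
```

View pics/w2.png

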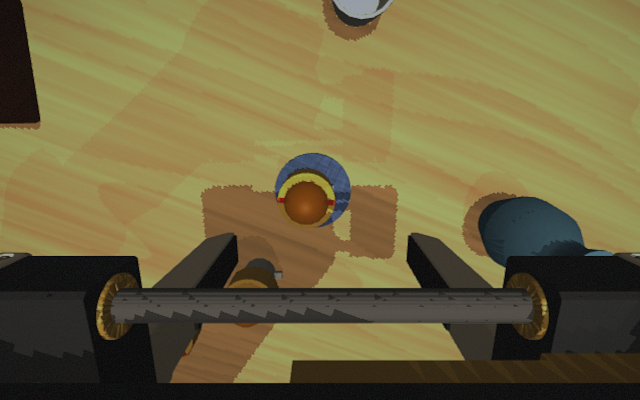

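```bash
python3 - <<'E'
from h import *
delta([578.2,-168.5,34])
E
python3 -m crank '[[-1,20,-6,0,0],[-1,20,-6,0,0],[-1,20,0,0,0],[-1,18,0,0,0]]'
python3 - <<'E'
from h import *
delta([578.2,-168.5,34])
E
```

```text
t 3.3 pos [ 578.7 -179.1  139.2] d tool [105.  -11.5  -2.6] y->world deg -67.9 tilt [ 0.013 -0.01  -1.   ] F [ 0.3 -0.3 -0.1] T [ 0.05 -0.01  0.01] q7 -55.5 open 92.9
t: 3.63
ee_pos: [584.3, -170.1, 69.3]
tcp_rot: [134.9, 87.7, -23.0]
ft_force: [0.5, -0.0, 0.3]
opening: 92.8
t 3.63 pos [ 584.3 -170.1   69.3] d tool [35.  -4.8  6.1] y->world deg -68.0 tilt [ 0.037 -0.016 -0.999] F [ 0.5 -0.   0.3] T [ 0.03  0.05 -0.  ] q7 -57.0 open 92.8
```

```bash
python3 -m crank '[[-1,8,-2,3,0],[-1,8,-2,3,0],[-1,7,0,0,0],[-1,6,0,0,0],[-1,4,0,0,0],[-1,0,0,0,0]]'
python3 - <<'E'
from h import *
delta([578.2,-168.5,34])
E
```

```text
t: 4.13
ee_pos: [579.8, -168.6, 35.6]
tcp_rot: [136.3, 87.5, -21.5]
ft_force: [-0.2, 0.5, -0.2]
opening: 93.1
t 4.13 pos [ 579.8 -168.6   35.6] d tool [ 1.5 -0.7  1.5] y->world deg -67.9 tilt [ 0.04  -0.016 -0.999] F [-0.2  0.5 -0.2] T [0.01 0.02 0.02] q7 -57.2 open 93.1
```

```bash
python3 -m crank '[[1,0,0,1,0],[1,0,0,0,0],[1,0,0,0,0],[1,0,0,0,0],[1,0,0,0,0],[1,0,0,0,0],[1,0,0,0,0],[1,0,0,0,0]]' 35;  python3 -m crank '[[1,-5,0,0,0],[1,-5,0,0,0],[1,-10,0,0,0],[1,-10,0,0,0],[1,-10,0,0,0],[1,0,0,0,0],[1,0,0,0,0]]'
python3 - <<'E'
from h import *
delta([575,135.5,160])
E
```

```text
t: 4.8
ee_pos: [580.8, -169.5, 38.0]
tcp_rot: [137.4, 87.2, -20.5]
ft_force: [-0.2, -1.1, -0.2]
opening: 44.3
t: 5.38
ee_pos: [578.5, -168.9, 82.6]
tcp_rot: [137.0, 87.2, -20.9]
ft_force: [0.6, -0.0, -1.7]
opening: 43.5
t 5.38 pos [ 578.5 -168.9   82.6] d tool [ -82.7 -280.7 -114.2] y->world deg -67.9 tilt [ 0.045 -0.017 -0.999] F [ 0.6 -0.  -1.7] T [0.07 0.04 0.02] q7 -56.9 open 43.5
```

```bash
python3 -m crank '[[1,-10,0,0,0],[1,-10,0,0,0],[1,-10,0,0,0],[1,-10,0,0,0],[1,-10,0,0,0],[1,-10,0,0,0],[1,-10,0,0,0],[1,-7,0,0,0]]'
python3 - <<'E'
from h import *
delta([633,81,160])
E
```

```text
t: 6.05
ee_pos: [573.8, -167.3, 166.9]
tcp_rot: [136.6, 87.3, -21.2]
ft_force: [-0.1, 0.5, -0.0]
opening: 43.5
t 6.05 pos [ 573.8 -167.3  166.9] d tool [   5.2 -207.9 -148.1] y->world deg -67.9 tilt [ 0.043 -0.017 -0.999] F [-0.1  0.5 -0. ] T [ 0.    0.1  -0.03] q7 -56.3 open 43.5
```

```bash
python3 -m crank '[[1,0,-15,-11,0],[1,0,-15,-11,0],[1,0,-15,-11,0],[1,0,-15,-11,0],[1,0,-15,-11,0],[1,0,-15,-11,0],[1,0,-15,-11,0],[1,0,-15,-11,0],[1,0,-15,-11,0],[1,0,-15,-11,0],[1,0,-15,-11,0],[1,0,-15,-11,0],[1,0,-10,-8,0],[1,0,0,0,0]]'; python3 -m crank '[[1,0,0,0,-7],[1,0,0,0,-7],[1,0,0,0,-7],[1,0,0,0,-7],[1,0,0,0,-7],[1,0,0,0,-7],[1,0,0,0,-7],[1,0,0,0,-7],[1,0,0,0,-7],[1,0,0,0,-7],[1,0,0,0,-7],[1,0,0,0,-7],[1,0,0,0,-7],[1,0,0,0,-7],[1,0,0,0,-7],[1,0,0,0,-7],[1,0,0,0,0]]'
python3 - <<'E'
from h import *
delta([633,81,160])
E
```

```text
t: 7.22
ee_pos: [636.1, 68.6, 174.1]
tcp_rot: [136.4, 87.0, -21.9]
ft_force: [-0.4, -0.1, -0.8]
opening: 43.5
t: 8.63
ee_pos: [632.5, 37.1, 175.1]
tcp_rot: [-7.1, 86.4, -50.9]
ft_force: [1.1, -0.7, -0.3]
opening: 43.8
t 8.63 pos [632.5  37.1 175.1] d tool [ 12.9  32.1 -30.9] y->world deg 46.2 tilt [ 0.04  -0.049 -0.998] F [ 1.1 -0.7 -0.3] T [ 0.05 -0.04  0.01] q7 17.4 open 43.8
```

```bash
cat >> h.py <<'E'
RG=Ro.from_euler('xyz',[137.4,87.2,-20.5],degrees=True).as_matrix()
PG=np.array([580.8,-169.5,38.0])
HG=np.array([578.5,-168.7,4.0])  # head origin at grasp (est.)
def head(s=None):
    s=s or robot.read_state();R=Rt(s)
    a=R@RG.T@np.array([0,0,1.]);p=R@RG.T@(HG-PG)+s["ee_pos"]
    y=np.degrees(np.arctan2(R[1,1],R[0,1]))
    print("head origin",p.round(1),"axis",a.round(3),"lug yaw",round(y+67.9-71.9,1)); return p,a
E
python3 - <<'E'
from h import *
head()
st=robot.read_state();c=robot.read_camera("wrist");save(c,"w3.png");K,R,o=rays("wrist",c,st)
for d in robot.spot_in("wrist","base"):
    b=d["bbox"];print(round(d["confidence"],2),np.round(b),plane(K,R,o,(b[0]+b[2])/2,(b[1]+b[3])/2,46).round(1))
print(proj(K,R,o,[575,135.5,72]))
E
```

```text
head origin [634.2  31.4 141.5] axis [-0.043  0.098  0.994] lug yaw 42.2
0.73 [289.   0. 448. 134.] [584.2 134.4  46. ]
[366.28204284  53.51643336]
```

View pics/w3.png

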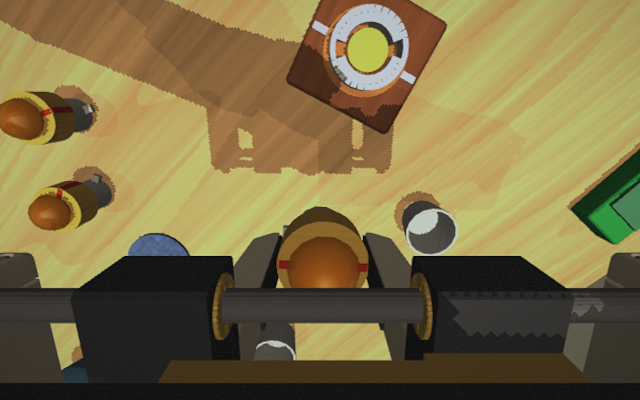

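```bash
cat > s.py <<'E'
from h import *
s=robot.read_state();R=Rt(s);d=R[:,0]
print("t",round(s["t"],2),"pos",s["ee_pos"].round(1),"d",d.round(3),"d.y",(d@[R[0,1],R[1,1],0]).round(3),"q",s["q"].round(1))
head(s)
E
python3 s.py; python3 -m crank '[[1,-30,0,0,0],[1,-30,0,0,0],[1,-30,0,0,0],[1,0,0,0,0]]' >/dev/null; python3 s.py;  python3 -m crank '[[1,6,0,0,0],[1,6,0,0,0],[1,6,0,0,0],[1,6,0,0,0],[1,6,0,0,0],[1,6,0,0,0],[1,6,0,0,0],[1,6,0,0,0],[1,6,0,0,0],[1,6,0,0,0],[1,6,0,0,0],[1,6,0,0,0],[1,0,0,0,0]]'>/dev/null; python3 s.py
```

```text
t 8.73 pos [632.7  37.5 175.2] d [ 0.041 -0.049 -0.998] d.y -0.007 q [ 11.6  38.3 -32.   89.1  26.7  58.3  17.2]
head origin [634.3  31.7 141.6] axis [-0.043  0.098  0.994] lug yaw 41.9
t 9.07 pos [627.2  39.2 265.8] d [ 0.033 -0.052 -0.998] d.y -0.013 q [ 12.3  33.5 -33.9  82.4  22.9  69.4  19.9]
head origin [628.6  33.4 232.2] axis [-0.035  0.101  0.994] lug yaw 41.0
t 10.15 pos [625.8  32.4 179.1] d [ 0.021 -0.056 -0.998] d.y -0.024 q [ 11.8  37.9 -31.9  89.   26.1  59.8  16.7]
head origin [626.7  26.4 145.5] axis [-0.023  0.104  0.994] lug yaw 40.6
```

```bash
python3 -c "
import cv2
a=cv2.imread('pics/w3.png')
cv2.imwrite('pics/v3.png',cv2.resize(a[0:100,310:430],None,fx=6,fy=6,interpolation=cv2.INTER_CUBIC))"
```

```text
(no output)
```

View pics/v3.png

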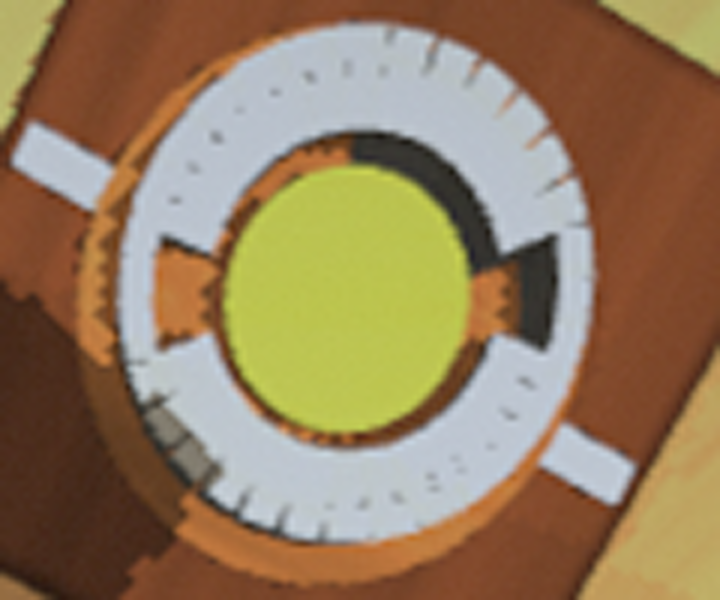

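Run:
```python
from h import *
s=dict(ee_pos=np.array([632.7,37.4,175.2]),tcp_rot=[-7.1,86.4,-50.9])
c=robot.read_camera("wrist");K,R,o=rays("wrist",c,s)
P=lambda u,v,z:plane(K,R,o,u,v,z)
def ang(a,b): d=b-a;return np.degrees(np.arctan2(d[1],d[0])).round(1)
a,b=P(336.3,48.7,72),P(402.5,48.8,72);print("slots",ang(a,b),((a+b)/2).round(1),np.linalg.norm(a-b))
a,b=P(320,27.5,46),P(408.3,77.5,46);print("marks",ang(a,b),((a+b)/2).round(1))
l,r=P(310+118/6,47,72),P(310+595/6,47,72);t,u=P(369.4,22/6,72),P(369.4,545/6,72);print("ring",P(369.4,47.2,72).round(1),np.linalg.norm(l-r),np.linalg.norm(t-u))
p,a=head(s)
print([proj(K,R,o,p+a*h).round(1) for h in (46,58,78)])
y=np.radians(42.2);e=np.array([np.cos(y),np.sin(y),0]);print([proj(K,R,o,p+a*h+q*22*e).round(1) for h in (46,58) for q in (-1,1)])
q,_=head()
```

```text
slots 46.1 [574.3 139.6  72. ] 48.99985180654676
marks 19.3 [574.2 139.5  46. ]
ring [573.5 140.3  72. ] 58.750127887255466 58.87890405024021
head origin [634.3  31.7 141.6] axis [-0.043  0.097  0.994] lug yaw 42.2
[array([321.5, 261.4]), array([322.3, 271.5]), array([324., 292.])]
[array([278.7, 258.6]), array([364.1, 264.3]), array([276.3, 268.4]), array([368.1, 274.5])]
head origin [627.1  26.6 146.2] axis [-0.024  0.104  0.994] lug yaw 40.6
```

```bash
python3 -m crank '[[1,0,0,0,-2],[1,1,3,-10,0],[1,1,3,-10,0],[1,1,3,-10,0],[1,1,3,-10,0],[1,1,3,-10,0],[1,1,3,-10,0],[1,1,3,-10,0],[1,1,3,-10,0],[1,1,3,-10,0],[1,1,3,-10,0],[1,1,4,-7,0],[1,0,0,0,0]]'
cat >> s.py <<'E'
import sys
a=[float(x) for x in sys.argv[1:4]] or [573.5,139.2,90]
p,_=head(s);print("head d tool",(R.T@(np.array(a)-p)).round(1),"toolyaw",np.degrees(np.arctan2(R[1,1],R[0,1])).round(1),"F",s["ft_force"].round(1),"T",s["wrist_torque"].round(2),"open",round(s["opening"],1))
E
python3 s.py
```

```text
t: 11.28
ee_pos: [565.5, 145.0, 162.7]
tcp_rot: [-19.4, 86.7, -62.5]
ft_force: [-0.5, 0.3, -1.1]
opening: 43.2
t 11.28 pos [565.5 145.  162.7] d [ 0.027 -0.052 -0.998] d.y -0.019 q [  1.6  35.7 -32.3  97.   26.7  54.7   5.2]
head origin [566.8 139.2 129.1] axis [-0.03   0.1    0.995] lug yaw 42.8
head origin [566.8 139.2 129.1] axis [-0.03   0.1    0.995] lug yaw 42.8
head d tool [39.2  5.4  2.7] toolyaw 46.8 F [-0.5  0.3 -1.1] T [ 0.15 -0.1   0.01] open 43.2
```

```bash
python3 -m crank '[[1,5,2,1,0],[1,5,2,1,0],[1,5,2,1,0],[1,5,0,0,0],[1,5,0,0,0],[1,5,0,0,0],[1,5,0,0,0],[1,3,0,0,0],[1,0,0,0,0]]'; python3 s.py 573.5 139.2 76
```

```text
t: 12.03
ee_pos: [575.3, 141.4, 119.2]
tcp_rot: [-21.4, 86.5, -64.9]
ft_force: [0.2, -0.4, -1.2]
opening: 43.8
t 12.03 pos [575.3 141.4 119.2] d [ 0.026 -0.055 -0.998] d.y -0.022 q [  0.7  39.2 -30.3  98.1  29.2  50.5   3.3]
head origin [576.5 135.4  85.6] axis [-0.029  0.104  0.994] lug yaw 42.5
head origin [576.5 135.4  85.6] axis [-0.029  0.104  0.994] lug yaw 42.5
head d tool [ 9.3  0.9 -5.3] toolyaw 46.5 F [ 0.2 -0.4 -1.2] T [ 0.07 -0.09  0.01] open 43.8
```

```bash
python3 -m crank '[[1,0,1,-3,0],[1,0,0,-2,0],[1,0,0,0,0]]'; python3 s.py 573.5 139.2 76
python3 - <<'E'
from h import *
s=robot.read_state();c=robot.read_camera("wrist");save(c,"w4.png");K,R,o=rays("w",c,s)
S=robot.read_camera("scene");T=robot.read_camera("side")
w=cv2.imread("pics/w4.png")[140:290,240:410]
a=cv2.cvtColor(S["image"],4)[150:225,325:400];b=cv2.cvtColor(T["image"],4)[150:225,255:330]
f=lambda x,n:cv2.resize(x,n,interpolation=cv2.INTER_CUBIC)
cv2.imwrite("pics/v4.png",np.hstack([f(w,(510,450)),np.vstack([f(a,(225,225)),f(b,(225,225))])]))
print(proj(K,R,o,[574,139.7,72]))
p,_=head(s)
for cc in (S,T):
    k=rays("x",cc);print([proj(*k,x).round(1) for x in ([574,139.7,72],p,p+[0,0,78])])
E
```

```text
t: 12.28
ee_pos: [572.1, 145.8, 118.7]
tcp_rot: [-21.6, 86.5, -65.1]
ft_force: [-1.2, 0.5, -1.7]
opening: 43.4
t 12.28 pos [572.1 145.8 118.7] d [ 0.025 -0.055 -0.998] d.y -0.022 q [  0.2  39.1 -30.3  98.4  29.2  50.3   2.7]
head origin [573.3 139.8  85.1] axis [-0.029  0.103  0.994] lug yaw 42.5
head origin [573.3 139.8  85.1] axis [-0.029  0.103  0.994] lug yaw 42.5
head d tool [ 9.2 -0.1  0.1] toolyaw 46.5 F [-1.2  0.5 -1.7] T [ 0.08 -0.1  -0.03] open 43.4
[320.34373855 226.51581855]
head origin [573.3 139.8  85.1] axis [-0.029  0.103  0.994] lug yaw 42.5
[array([366.4, 183.3]), array([366.7, 179.4]), array([369.2, 156. ])]
[array([297.7, 177.9]), array([297.4, 174.6]), array([296.8, 153.5])]
```

View pics/v4.png

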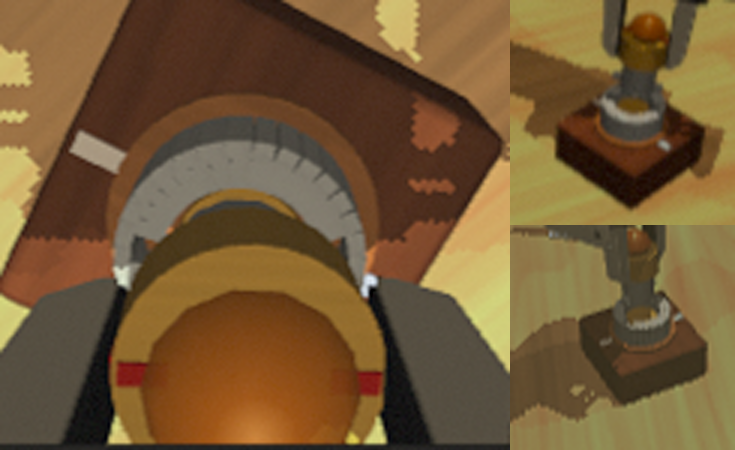

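```bash
python3 -m crank '[[1,4,0,-0.5,0],[1,4,0,-0.5,0],[1,3,0,-0.3,0],[1,0,0,0,0]]'; python3 s.py 573.5 139.5 70
```

```text
t: 12.77
ee_pos: [572.5, 145.7, 107.4]
tcp_rot: [-19.4, 86.5, -62.9]
ft_force: [0.2, -0.5, -1.0]
opening: 43.9
t 12.77 pos [572.5 145.7 107.4] d [ 0.028 -0.055 -0.998] d.y -0.02 q [ -0.1  39.9 -29.7  99.   29.9  48.9   2. ]
head origin [573.8 139.7  73.9] axis [-0.031  0.103  0.994] lug yaw 42.4
head origin [573.8 139.7  73.9] axis [-0.031  0.103  0.994] lug yaw 42.4
head d tool [ 3.9 -0.3 -0.3] toolyaw 46.4 F [ 0.2 -0.5 -1. ] T [ 0.04 -0.19  0.05] open 43.9
```

```bash
python3 -m crank '[[1,3,0,-0.3,0],[1,0,0,0,0]]';python3 -m crank '[[1,2,0,-0.2,0],[1,0,0,0,0]]'; python3 -m crank '[[1,2,0,-0.2,0],[1,0,0,0,0]]';python3 s.py 573.5 139.5 62
```

```text
t: 12.93
ee_pos: [573.4, 144.5, 104.8]
tcp_rot: [-18.7, 86.3, -62.3]
ft_force: [0.1, 0.8, -1.0]
opening: 43.4
t: 13.1
ee_pos: [573.5, 144.3, 102.5]
tcp_rot: [-18.7, 86.3, -62.3]
ft_force: [0.1, -1.5, -1.6]
opening: 43.7
t: 13.27
ee_pos: [573.5, 144.1, 100.1]
tcp_rot: [-18.7, 86.3, -62.3]
ft_force: [0.0, -1.5, -1.1]
opening: 43.3
t 13.27 pos [573.5 144.1 100.1] d [ 0.03  -0.057 -0.998] d.y -0.021 q [ -0.3  40.4 -29.3  99.4  30.5  48.    1.5]
head origin [574.8 138.1  66.6] axis [-0.033  0.106  0.994] lug yaw 42.4
head origin [574.8 138.1  66.6] axis [-0.033  0.106  0.994] lug yaw 42.4
head d tool [ 4.5  0.2 -2.2] toolyaw 46.4 F [ 0.  -1.5 -1.1] T [-0.07 -0.21  0.  ] open 43.3
```

```bash
python3 -m crank '[[1,0.5,0,-1.5,0],[1,0,0,0,0]]';python3 -m crank '[[1,2,0,-0.5,0],[1,0,0,0,0]]'; python3 -m crank '[[1,2,0,-0.5,0],[1,0,0,0,0]]';python3 s.py 573.5 139.5 54
```

```text
t: 13.43
ee_pos: [573.4, 144.2, 99.9]
tcp_rot: [-17.9, 86.2, -61.5]
ft_force: [-0.3, -0.9, -0.5]
opening: 43.7
t: 13.6
ee_pos: [573.6, 144.1, 99.5]
tcp_rot: [-17.2, 86.1, -60.9]
ft_force: [0.6, -1.4, 1.2]
opening: 43.6
t: 13.77
ee_pos: [573.7, 144.1, 99.4]
tcp_rot: [-16.6, 86.0, -60.4]
ft_force: [-1.4, -1.4, 1.1]
opening: 43.6
t 13.77 pos [573.7 144.1  99.4] d [ 0.035 -0.061 -0.998] d.y -0.02 q [ -0.7  40.3 -29.   99.6  30.8  47.7   1. ]
head origin [575.1 138.   65.9] axis [-0.038  0.11   0.993] lug yaw 42.3
head origin [575.1 138.   65.9] axis [-0.038  0.11   0.993] lug yaw 42.3
head d tool [11.7  0.2 -3. ] toolyaw 46.3 F [-1.4 -1.4  1.1] T [-0.29  0.06  0.02] open 43.6
```

```bash
for i in 1 ; do python3 -m crank '[[1,2,0,-0.5,-2],[1,1,0,0,0]]';python3 -m crank '[[1,2,0,-0.5,-2],[1,1,0,0,0]]'; python3 -m crank '[[1,2,0,-0.5,-2],[1,1,0,0,0]]'; done | grep -E "pos|force"; python3 s.py 573.5 139.5 54
```

```text
ee_pos: [574.1, 144.3, 98.7]
ft_force: [-1.2, -1.5, 5.1]
ee_pos: [574.8, 144.2, 97.4]
ft_force: [-0.3, -1.2, 4.4]
ee_pos: [575.5, 143.9, 95.7]
ft_force: [-0.9, -2.0, 5.0]
t 14.27 pos [575.5 143.9  95.7] d [ 0.043 -0.064 -0.997] d.y -0.024 q [ -0.1  40.8 -30.1  99.8  32.7  47.5   5.4]
head origin [577.7 137.8  62.2] axis [-0.051  0.112  0.992] lug yaw 48.3
head origin [577.7 137.8  62.2] axis [-0.051  0.112  0.992] lug yaw 48.3
head d tool [ 7.9 -1.  -4.9] toolyaw 52.3 F [-0.9 -2.   5. ] T [-0.38  0.12 -0.05] open 43.4
```

```bash
for i in 1 ; do python3 -m crank '[[1,3,0,-1,0],[1,3,0,-1,0]]';python3 -m crank '[[1,3,0,-1,0],[1,3,0,-1,0]]'; done | grep -E "pos|force"; python3 s.py 573.5 139.5 54
```

```text
ee_pos: [575.5, 143.7, 91.7]
ft_force: [-0.9, -3.4, 10.5]
ee_pos: [575.8, 143.3, 88.8]
ft_force: [-3.3, -3.9, 12.6]
t 14.6 pos [575.8 143.3  88.8] d [ 0.05  -0.069 -0.996] d.y -0.023 q [ -0.6  41.2 -29.3 100.4  33.5  46.3   4.1]
head origin [578.2 136.9  55.4] axis [-0.058  0.117  0.992] lug yaw 47.8
head origin [578.2 136.9  55.4] axis [-0.058  0.117  0.992] lug yaw 47.8
head d tool [ 1.  -0.9 -5.4] toolyaw 51.8 F [-3.3 -3.9 12.6] T [-0.78  0.34 -0.14] open 43.5
```

```bash
for i in 1 ; do python3 -m crank '[[1,3,0,-1,0],[1,3,0,-1,0]]';python3 -m crank '[[1,4,0,-1,0],[1,4,0,-1,0]]'; done | grep -E "pos|force"; python3 s.py 573.5 139.5 54
```

```text
ee_pos: [575.9, 142.7, 86.9]
ft_force: [-4.2, -4.5, 19.8]
ee_pos: [576.4, 141.6, 85.8]
ft_force: [-5.9, -3.4, 23.8]
t 14.93 pos [576.4 141.6  85.8] d [ 0.059 -0.079 -0.995] d.y -0.024 q [ -1.3  41.1 -28.5 100.9  34.4  45.6   2.8]
head origin [579.1 135.   52.4] axis [-0.067  0.127  0.99 ] lug yaw 47.3
head origin [579.1 135.   52.4] axis [-0.067  0.127  0.99 ] lug yaw 47.3
head d tool [-2.2  0.  -7. ] toolyaw 51.3 F [-5.9 -3.4 23.8] T [-1.31  1.04 -0.07] open 43.4
```

```bash
for i in 1 ; do python3 -m crank '[[1,1,0,-1,4],[1,1,0,-1,4]]';python3 -m crank '[[1,1,0,-1,4],[1,1,0,-1,4]]';python3 -m crank '[[1,1,0,-1,4],[1,1,0,-1,4]]'; done | grep -E "pos|force"; python3 s.py 573.5 139.5 54
```

```text
ee_pos: [575.4, 142.0, 87.4]
ft_force: [-0.8, -2.0, 6.9]
ee_pos: [574.5, 141.9, 87.5]
ft_force: [-1.4, -3.0, 8.2]
ee_pos: [573.9, 141.6, 87.3]
ft_force: [-0.7, -2.7, 7.7]
t 15.43 pos [573.9 141.6  87.3] d [ 0.065 -0.088 -0.994] d.y 0.02 q [ -6.   39.5 -21.2 101.5  29.   43.1 -18.4]
head origin [574.9 134.7  53.9] axis [-0.051  0.134  0.99 ] lug yaw 21.9
head origin [574.9 134.7  53.9] axis [-0.051  0.134  0.99 ] lug yaw 21.9
head d tool [-0.6  0.8 -4.9] toolyaw 25.9 F [-0.7 -2.7  7.7] T [-0.75  0.17 -0.04] open 43.4
```

Run:
```python
from h import *
s=robot.read_state();c=robot.read_camera("wrist");save(c,"w5.png")
S=robot.read_camera("scene");T=robot.read_camera("side")
w=cv2.imread("pics/w5.png")[140:290,240:410]
a=cv2.cvtColor(S["image"],4)[150:225,325:400];b=cv2.cvtColor(T["image"],4)[140:215,255:330]
f=lambda x,n:cv2.resize(x,n,interpolation=cv2.INTER_CUBIC)
cv2.imwrite("pics/v5.png",np.hstack([f(w,(510,450)),np.vstack([f(a,(225,225)),f(b,(225,225))])]))
```

```text
(no output)
```

View pics/v5.png

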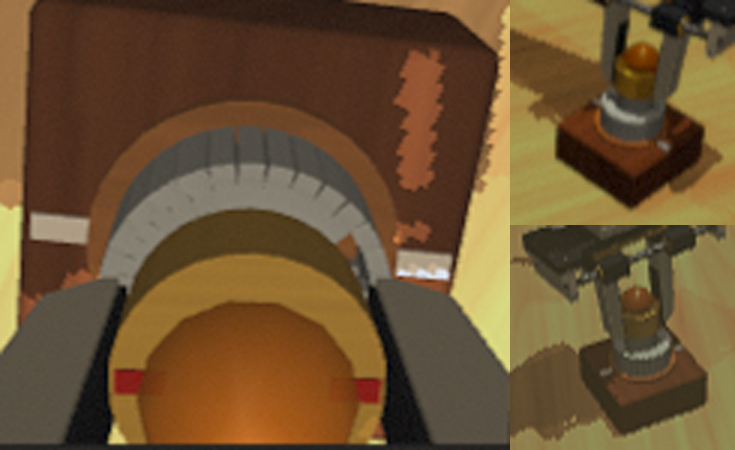

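```bash
for i in 1 ; do python3 -m crank '[[1,1,0,-1,4],[1,1,0,-1,4]]';python3 -m crank '[[1,1,0,-1,4],[1,1,0,-1,4]]';python3 -m crank '[[1,1,0,-1,4],[1,1,0,-1,4]]'; python3 -m crank '[[1,1,0,-1,4],[1,1,0,-1,4]]'; done | grep -E "pos|force"; python3 s.py 573.5 139.5 54
```

```text
ee_pos: [573.6, 141.5, 86.9]
ft_force: [-0.5, -2.7, 7.9]
ee_pos: [573.4, 141.3, 86.6]
ft_force: [-0.5, -3.8, 8.3]
ee_pos: [573.2, 141.3, 86.4]
ft_force: [-1.8, -3.0, 9.8]
ee_pos: [573.2, 141.4, 86.4]
ft_force: [-1.0, -2.9, 8.9]
t 16.25 pos [573.2 141.4  86.4] d [ 0.067 -0.101 -0.993] d.y 0.08 q [-12.6  38.5 -11.2 101.8  21.4  40.7 -45.8]
head origin [572.4 135.4  52.9] axis [-0.029  0.132  0.991] lug yaw -11.9
head origin [572.4 135.4  52.9] axis [-0.029  0.132  0.991] lug yaw -11.9
head d tool [-1.4  0.7 -4.1] toolyaw -7.9 F [-1.  -2.9  8.9] T [-0.74  0.45 -0.05] open 43.4
```

```bash
for i in 1 ; do python3 -m crank '[[1,1,0,-1,4],[1,1,0,-1,4]]';python3 -m crank '[[1,1,0,-1,4],[1,1,0,-1,4]]';python3 -m crank '[[1,1,0,-1,4],[1,0.7,0,-1,3]]'; done | grep -E "pos|force"; python3 s.py 573.5 139.5 54
```

```text
ee_pos: [573.2, 141.5, 86.4]
ft_force: [-1.9, -2.2, 9.3]
ee_pos: [573.3, 141.7, 86.4]
ft_force: [-3.2, -3.3, 9.2]
ee_pos: [573.3, 141.8, 86.6]
ft_force: [-3.3, -1.8, 8.2]
t 16.75 pos [573.3 141.8  86.6] d [ 0.064 -0.111 -0.992] d.y 0.113 q [-17.4  38.3  -4.  101.6  15.3  39.9 -65. ]
head origin [571.6 136.9  52.9] axis [-0.017  0.123  0.992] lug yaw -36.5
head origin [571.6 136.9  52.9] axis [-0.017  0.123  0.992] lug yaw -36.5
head d tool [-1.3  0.4 -3.1] toolyaw -32.5 F [-3.3 -1.8  8.2] T [-0.77  0.57 -0.06] open 43.5
```

```bash
python3 -m crank '[[1,0.7,0,-0.5,3]]' | grep force; python3 s.py | grep toolyaw;  python3 -m crank '[[1,0.7,0,-0.5,3]]' | grep force; python3 s.py 573.5 139.5 54|grep -v origin
python3 - <<'E'
from h import *
s=robot.read_state();c=robot.read_camera("wrist");save(c,"w6.png")
S=robot.read_camera("scene");T=robot.read_camera("side")
w=cv2.imread("pics/w6.png")[140:290,240:410]
a=cv2.cvtColor(S["image"],4)[150:225,325:400];b=cv2.cvtColor(T["image"],4)[140:215,255:330]
f=lambda x,n:cv2.resize(x,n,interpolation=cv2.INTER_CUBIC)
cv2.imwrite("pics/v6.png",np.hstack([f(w,(510,450)),np.vstack([f(a,(225,225)),f(b,(225,225))])]))
E
```

```text
ft_force: [-2.6, -2.6, 7.0]
head d tool [-36.9   5.   -1.5] toolyaw -35.7 F [-2.6 -2.6  7. ] T [-0.56  0.57  0.15] open 43.6
ft_force: [0.0, -0.7, 5.0]
t 16.92 pos [572.8 141.6  86.6] d [ 0.063 -0.114 -0.992] d.y 0.119 q [-18.6  38.3  -2.1 101.7  13.7  39.7 -69.7]
head d tool [-1.2  0.7 -3.5] toolyaw -38.8 F [ 0.  -0.7  5. ] T [-0.02  0.11  0.56] open 43.5
```

View pics/v6.png

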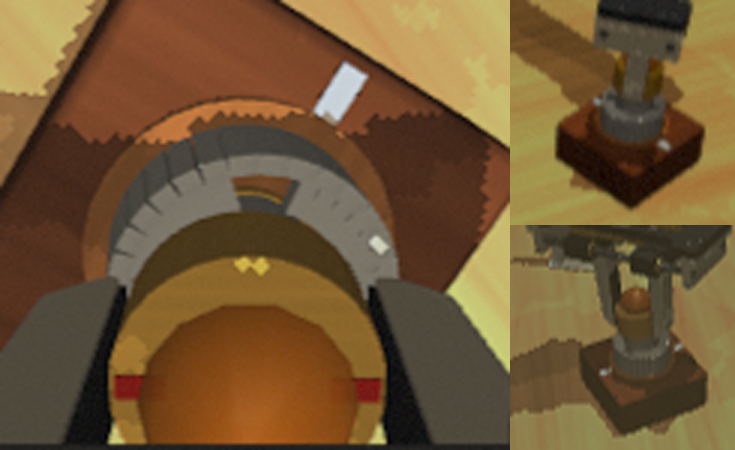

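```bash
python3 -m crank '[[1,-1,0,0,-3],[1,-1,0,0,0],[1,-1,0,0,0]]' | grep -E "pos|force"; python3 s.py 573.5 139.5 58; python3 -m crank '[[1,-1,0,0,0],[1,0,0,0,0]]' 8| grep -E "pos|force";python3 s.py 573.5 139.5 58
```

```text
ee_pos: [573.1, 142.0, 89.6]
ft_force: [3.4, -1.9, -7.8]
t 17.32 pos [573.1 142.   89.6] d [ 0.065 -0.114 -0.991] d.y 0.118 q [-18.1  38.1  -3.  101.6  14.5  40.1 -67.3]
head origin [571.3 137.2  55.9] axis [-0.017  0.124  0.992] lug yaw -39.5
head origin [571.3 137.2  55.9] axis [-0.017  0.124  0.992] lug yaw -39.5
head d tool [-2.2  0.7 -3. ] toolyaw -35.5 F [ 3.4 -1.9 -7.8] T [ 0.03 -0.5   0.17] open 43.5
ee_pos: [572.9, 141.5, 89.6]
ft_force: [0.8, 0.2, 2.9]
t 17.48 pos [572.9 141.5  89.6] d [ 0.064 -0.114 -0.991] d.y 0.118 q [-18.1  38.1  -3.  101.6  14.5  40.2 -67.4]
head origin [571.1 136.7  55.9] axis [-0.016  0.124  0.992] lug yaw -39.7
head origin [571.1 136.7  55.9] axis [-0.016  0.124  0.992] lug yaw -39.7
head d tool [-2.3  0.6 -3.5] toolyaw -35.7 F [0.8 0.2 2.9] T [-0.12 -0.02  0.02] open 44.1
```

```bash
python3 -m crank '[[-1,0,0,0,0],[-1,0,0,0,0],[-1,0,0,0,0],[-1,0,0,0,0],[-1,0,0,0,0],[-1,0,0,0,0],[-1,0,0,0,0]]'; python3 s.py | head -1;  python3 -m crank '[[-1,-8,0,0,0],[-1,-8,0,0,0],[-1,-10,0,0,0],[-1,-10,0,0,0],[-1,-10,0,0,0],[-1,-10,0,0,0],[-1,-10,0,0,0],[-1,-10,0,0,0],[-1,-10,0,0,0],[-1,-10,0,0,0],[-1,0,0,20,0],[-1,0,0,20,0],[-1,0,0,20,0],[-1,0,0,0,0],[-1,0,0,0,0]]'
python3 - <<'E'
from h import *
s=robot.read_state();c=robot.read_camera("wrist");save(c,"w7.png");K,R,o=rays("w",c,s)
u=proj(K,R,o,[573.5,139.5,90]);print(u)
for d in robot.spot_in("wrist","head"): print(d)
S=robot.read_camera("scene");T=robot.read_camera("side")
x,y=[int(np.clip(v,70,m)) for v,m in zip(u,(570,330))]
w=cv2.imread("pics/w7.png")[y-70:y+70,x-70:x+70]
a=cv2.cvtColor(S["image"],4)[150:225,325:400];b=cv2.cvtColor(T["image"],4)[140:215,255:330]
f=lambda x,n:cv2.resize(x,n,interpolation=cv2.INTER_CUBIC)
cv2.imwrite("pics/v7.png",np.hstack([f(w,(500,500)),np.vstack([f(a,(250,250)),f(b,(250,250))])]));print(x,y)
E
```

```text
t: 18.07
ee_pos: [571.3, 145.5, 88.9]
tcp_rot: [65.3, 82.8, -60.5]
ft_force: [0.2, -0.0, 0.8]
opening: 86.2
t 18.07 pos [571.3 145.5  88.9] d [ 0.062 -0.11  -0.992] d.y 0.114 q [-18.2  38.1  -3.2 101.6  14.3  40.1 -67.5]
t: 19.32
ee_pos: [530.2, 110.8, 204.7]
tcp_rot: [70.9, 82.7, -54.7]
ft_force: [-0.1, 0.6, 0.4]
opening: 92.8
[328.82244131 135.5636083 ]
{'bbox': [369.5, 333.4, 408.3, 359.3], 'confidence': 0.82}
{'bbox': [298.9, 108.9, 360.9, 169.0], 'confidence': 0.72}
{'bbox': [313.0, 331.3, 346.0, 359.0], 'confidence': 0.71}
{'bbox': [252.2, 53.7, 389.4, 198.9], 'confidence': 0.31}
328 135
```

View pics/v7.png

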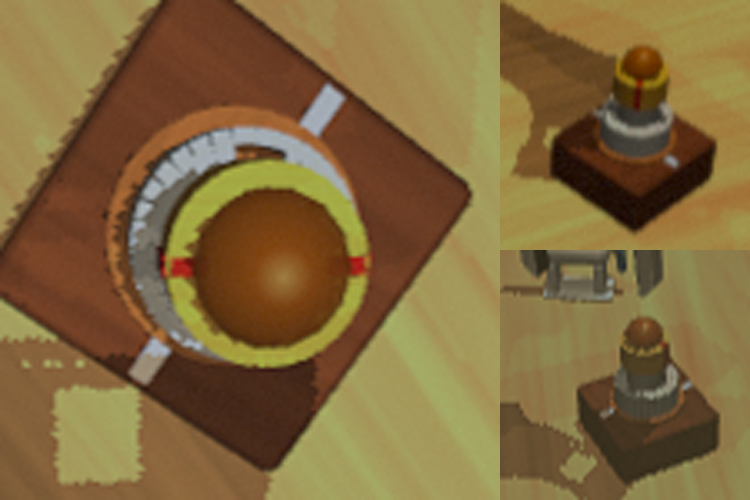

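Run:
```python
from h import *
s=robot.read_state();c=robot.read_camera("wrist");K,R,o=rays("w",c,s)
P=lambda u,v,z:plane(K,R,o,258+u*.28,65+v*.28,z)
def ang(a,b): d=b-a;return np.degrees(np.arctan2(d[1],d[0])).round(1)
a,b=P(180,268,114),P(358,266,114);print("lugs",ang(a,b),((a+b)/2).round(1),np.linalg.norm(a-b))
a,b=P(150,360,46),P(323,110,46);print("marks",ang(a,b),((a+b)/2).round(1))
e=P(258,150,72);m=(a+b)/2;print("slot",ang(np.r_[m[:2],72],e),e.round(1))
for cc,n in ((robot.read_camera("scene"),"scene"),(robot.read_camera("side"),"side")):
    k=rays("x",cc)
    print(n,[(z,proj(*k,[*m[:2],z+78]).round(1)) for z in (55,58,61)])
    for d in robot.spot_in(n,"head"):print(np.round(d["bbox"],1),round(d["confidence"],2))
```

```text
lugs -35.5 [573.4 139.7 114. ] 38.97048807450974
marks 19.1 [574.2 139.5  46. ]
slot 48.5 [589.8 157.1  72. ]
scene [(55, array([368.2, 165.6])), (58, array([368.3, 164.7])), (61, array([368.4, 163.8]))]
[247.  188.9 264.5 211.6] 0.8
[358.5 164.3 378.3 188.7] 0.72
[257.8 168.6 272.9 192.3] 0.56
side [(55, array([297.3, 161.9])), (58, array([297.3, 161.1])), (61, array([297.3, 160.3]))]
[265.7 257.7 288.8 282.9] 0.72
[292.1 162.2 304.1 181.8] 0.65
[238.7 243.8 260.9 266.2] 0.63
```

```bash
python3 -c "
from bench import robot
print(robot.read_state()['ft_force'],robot.job_done())"
```

```text
the job is handed in; nothing more can be done
[-0.12372802  0.04566712 -0.2842781 ] None
```

The lamp head is in the socket, turned to its end stop and let go, and I handed the job in at about 19.5 s. I could not read the plunger directly, so the lock is inferred from the checks below.

- **Pick-up:** I took the farthest of the three heads, the one on the blue coaster, and gripped it by the collar.
- **Insertion:** The first contact was the lugs resting on the ring's flat top. A turn of about 6° with light pressure let them drop into the slots. I pushed down to the bottom, with about 24 N at the wrist as the highest reading.
- **Twist and release:** I turned it clockwise until torque built up at the end stop, backed off 3°, let it rise 3 mm and opened the gripper.

**Last checks**
- The lugs are about 82–84° clockwise of the slots (the pocket spans 74–86°) and about 55° from the white marks.
- The collar is within about 1 mm of the socket's axis, and the head looks upright in the pictures.
- The head rose 3 mm and then resisted a light upward pull of about 8 N, which fits it being in the pocket.
- The gripper was clear, with about 0 N at the wrist.

**What disagreed or went unchecked**
- The tool drifted to about 7.5° of tilt during the moves. My tracking of the head pose from the grasp therefore read 2–4 mm off and tilted; the final wrist picture contradicted that and showed it centred.
- The side and scene cameras are too coarse to confirm the 3 mm spring-up on their own.
- I did not re-measure the vase, horse and cups at the end, but I kept the arm away from them and felt no contact.

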